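Set the last-length gauge to its red marker by rolling the knurled wheel

ROBOT

A 6-joint arm with a two-finger parallel gripper is mounted at the origin on the work surface. World frame = base frame: x ahead of the robot, y to its left, z up, the work surface at z = 0. Lengths are in m, angles in degrees, forces in N, time in s.
With the tool pointing down it reaches from about 0.25 to 0.725 m from the base axis. Payload 9.7 kg.
Tool frame: the origin (TCP) lies on the centre line of the jaws, within the pads' length; the fingertips stand 17 mm ahead of it and the grasp point (between the pads) lies 2 mm behind it (bot.tip_extent is the distance from the TCP to the fingertips, in m); z points along the fingers, y is the line along which they close (so a half turn about z gives the same grasp; the last joint's range is limited). The gripper opens to 85 mm and grips with 20 to 120 N. Pads are 22 mm wide; open, the fingers measure 114 mm over their backs; the gripper's body (76 mm by 85 mm) begins 54 mm behind the grasp point. The pads swing forward as they close: fully open they stand 13 mm farther back than shut.
Start: joints at [70.417, 4.979, 10.078, 95.1, 0, 90], TCP at [0.184, 0.518, 0.248] pointing down, gripper open.
Joint ranges: [-179.16, 179.16], [-48.56, 103.87], [-65.8, 70.77], [-126.05, 130.52], [-82.76, 87.17], [-180, 180]. Speed limits (degrees/s): [127.2, 127.2, 147.25, 180, 180, 180].

INTERFACE

Orientations are given as [roll, pitch, yaw] about the fixed x, y, z axes, in that order (R = Rz(yaw) Ry(pitch) Rx(roll)).
In Python, from workcell import bot gives the robot as it stands.
- The arm moves only by the tool carry_out, never from a script. Its argument "moves" is text: rows parted by semicolons, each of 7 numbers parted by spaces: the shift along the tool's x, y, z in mm, then the turn, a rotation vector about the tool's x, y, z in degrees, then the finger opening in mm, from 0 to 85.4. A call has 1 to 20 rows; each row is the pose to reach, as a shift and turn from the pose commanded when the call began, along the tool's axes at that moment; what a row does not reach only later rows make up. A row lasts 1/10 s, in which the tool goes at most 50 mm and 8.59 degrees, less where a joint would pass 70% of its speed; a pose out of reach is approached as far as the arm can. A call with a gripper value outside its range is refused whole. The fingers move at their own pace and stop on an object; "force" is the grip in N (left out, the last holds). Time passes only in rows, so rows that repeat a pose let the fingers close. It gives the time, the measured TCP pose, the force, the opening and the grip force at its end, in the units of the state.
- bot.get_obs(): the state, without advancing time (a new reading comes with each control period).
- bot.camera(name): name is "scene" or "top"; returns a dict with "img" (384x512x3 uint8, red, green, blue), "mtx" (3x3 intrinsics, pixels), "k1" (the pictures are not rectified: a ray, as slopes to the right and down, at radius r is drawn at 1 + k1 r^2 times it, then the intrinsics apply), "position" and "orientation" of the camera in the world. Camera axes: x right, y up, looking along -z (the intrinsics and any distortion apply to the point x, -y, -z); pixel columns grow to the right and rows downward; lengths in m; the calibration is good to about 2 mm. A picture is of the moment at which its call begins. There is no depth.
- bot.job_done(): hands the job in; it is judged then, once.
The state is a dict: "time": time; "q": joint angles; "qd": joint speeds; "joint_efforts": joint torques, N m; "ee_pos": TCP position; "tcp_rot": TCP orientation; "wrist_force": force on the tool from outside, world axes, zero at the start; "torque": the same for the moment, N m; "opening": finger opening in m; "grasp_force": force on a finger pad.
Only numpy, scipy, OpenCV 4.12 (cv2) and the standard library are available. Lean on these libraries where they do the work, as an engineer would, in place of code of your own. Each camera call takes 0.05 s, during which the arm holds its last target. There are 200 camera calls.

TASK

On the cobbler's bench, set the green last-length gauge for the next pair: put a fingertip on top of the knurled steel wheel and roll it, with light pressure, until the brass pointer of the sliding toe block is in line with the red marker on the gauge's edge. Grip nothing and do not push the toe block itself; leave everything else on the bench where it is, and finish with the fingers clear of the gauge.

Things in the scene. Friction and masses are not known exactly. Their poses are not given: they have to be found in the camera images.
- gauge: The last-length gauge: a green painted base 110 mm (its x) by 360 mm (its y) and 30 mm high, screwed down to the bench; a brown heel block 55 mm high stands on its -y end, the wheel housing on its +y end, the pale wooden toe block slides between them. Origin: centre of the underside; y along the gauge from heel block to wheel, z up, x towards the edge that carries the red marker.
- wheel_crown (a point): Highest point of the knurled wheel, at its middle, 99 mm above the bench; axes as the gauge's. The wheel is steel, 94 mm across the ribs (30 round ribs standing 2 mm proud), 30 mm wide, axis along the gauge's x, 47 mm straight below this point. Two 7 mm green cheeks stand against its sides (outside 50 mm apart), their tops 14 mm below the crown and 108 mm long; 7 mm end walls, tops 19 mm below the crown, lie 48 to 55 mm from the axis along y.
- wheel (a joint): Angle of the knurled wheel, rad; it grows when the top of the wheel is rolled towards the heel block (-y of the gauge), which draws the toe block towards the heel block by 12 mm per rad. Rolling it the other way draws the toe block back. It turns stiffly, about 1.5 to 2 N at the rim, and stays where it is left.
- jaw: The sliding toe block: pale wood 70 mm (x) by 30 mm (y) by 50 mm high, on top of the base; its pull rod and brass pointer belong to it. Origin: on its underside, 5 mm to +x of the block's centre; axes as the gauge's. It must not be pushed directly.
- pointer (a point): Outer end of the brass pointer, a bar 10 mm wide (along the gauge's y), 6 mm thick, sticking out 28 mm from the toe block in the gauge's +x direction, 1 mm above the base; the point is on its centre line at its top. Axes as the gauge's.
- mark (a point): Inner end of the red marker, a fixed clip 10 mm wide (along the gauge's y), 30 mm long outwards, on the long edge of the base, its top flush with the pointer's top; the point is on its centre line at its top. Axes as the gauge's. The pointer is in line when its y in this frame is zero (it starts 12 to 43 mm on the +y side; the two ends pass 2 mm apart).
- hammer: A loose hammer lying on the bench between robot and gauge, about 260 mm long; bystander. Origin: near the middle of its underside.
- screwdriver: A loose screwdriver lying beyond the gauge; bystander. Origin: near the middle of its underside.
- glue: A loose closed glue jar, 52 mm in diameter and 100 mm high, standing near the wheel on the gauge's +x side; bystander. Origin: centre of its underside.
- nailcup: A loose white open cup, 72 mm in diameter and 55 mm high, near the wheel on the gauge's -x side; bystander. Origin: centre of its underside.
- last: A loose pale wooden shoe last, about 210 mm long and 70 mm high, lying to the left of the gauge; bystander. Origin: underside, near the middle.
- brush: A loose brush lying to the right of the gauge; bystander. Origin: near the middle of its underside.
- rasp: A loose dark steel rasp 220 x 30 x 12 mm lying to the right of the gauge; bystander. Origin: centre of its underside.
Things that resemble listed ones, but are neither listed nor needed, are in the scene too. What is meant by the part that bears mark is not pink or purple, and is the smaller of those in its own colour.

How it is judged (in metres and radians):
On the way:
1. the fingers are on the gauge's wheel (contact force between the fingers and gauge above 0.5 N), for 0.1 s.
At the end, for the whole second after the job is handed in: The brass pointer is in line with the red marker within 2.5 mm along the gauge, the wheel is still, nothing else has been moved and the fingers are clear (y of pointer in the frame of mark between -0.0025 and 0.0025 m and velocity of joint wheel between -0.05 and 0.05 rad/s); the robot touches nothing.
It fails at once if the toe block is pushed directly (contact force between any of the fingers, the arm and jaw above 1 N).
It fails at once if the wheel or gauge is pressed hard (over 40 N) (contact force between any of the fingers, the arm and gauge above 40 N).
It fails at once if a bystander is lifted or moved by more than 15 mm (distance of any of hammer, screwdriver, glue, nailcup, last, brush, rasp from where it was at the start of the episode above 0.015 m).
It also fails if it takes over 72 s, if anything falls off the work surface, if the arm or the gripper's body presses on something with over 40 N, if the wrist force passes 120 N, or if a joint passes its speed limit or range.

## Working session

There is one attempt and no reset: what is moved stays moved. The work goes in short steps, Python scripts to look and compute and a tool call to move; the robot and the scene stay as the last step left them, time stands still between calls to the robot, and variables do not carry over. Pictures are saved under pics/ and viewed, at most 10 in all, crops included, and the job is handed in when it is done.

Besides the shell and the picture viewer there is one more tool, called after ">>>" as name(argument=value, ...) on one line, values as JSON. carry_out: Moves the arm, as the interface text tells. Its arguments: {"type":"object","properties":{"moves":{"type":"string"},"force":{"type":"number"}},"required":["moves"]}

```bash
mkdir -p pics; cat > h.py <<'E'
import numpy as np, cv2
from scipy.spatial.transform import Rotation as R
from workcell import bot
def rot(c):
    o=np.array(c["orientation"],float)
    return o if o.shape==(3,3) else (R.from_euler('xyz',o,degrees=True).as_matrix() if o.size==3 else R.from_quat(o).as_matrix())
def ray(c,u,v):
    M=c["mtx"]; d=np.array([(u-M[0][2])/M[0][0],(v-M[1][2])/M[1][1]]); s=d.copy()
    for _ in range(20): s=d/(1+c["k1"]*(s@s))
    return rot(c)@np.array([s[0],-s[1],-1])
def at(c,u,v,z):
    r=ray(c,u,v); p=np.array(c["position"]); return p+r*(z-p[2])/r[2]
def proj(c,P):
    p=rot(c).T@(np.array(P)-c["position"]); s=np.array([p[0],-p[1]])/-p[2]; s=s*(1+c["k1"]*(s@s)); M=c["mtx"]
    return s[0]*M[0][0]+M[0][2], s[1]*M[1][1]+M[1][2]
E
python3 - <<'E'
from h import *
for n in("top","scene"):
    c=bot.camera(n); print(n,c["mtx"],c["k1"],c["position"],c["orientation"])
    np.save(n+".npy",c,allow_pickle=True)
    cv2.imwrite(f"pics/{n}0.png",cv2.resize(c["img"][...,::-1],(800,600),interpolation=cv2.INTER_CUBIC))
print(bot.get_obs())
E
```

```text
top [[405.47902995   0.         257.76350292]
 [  0.         405.47902995 194.31282718]
 [  0.           0.           1.        ]] -0.13176400542714253 [ 0.49872384 -0.03370478  1.32539618] [  4.61254594   0.45545828 -90.16450757]
scene [[494.86470897   0.         267.05368963]
 [  0.         494.86470897 198.22217382]
 [  0.           0.           1.        ]] 0.04326765546074053 [ 1.3363442  -0.80263684  0.96941922] [50.19823362  1.25667255 42.61861655]
{'time': 0.1, 'q': array([ 7.04177718e+01,  5.00886958e+00,  1.00400288e+01,  9.50992672e+01,
       -8.14611174e-04,  8.99990183e+01]), 'qd': array([ 0.0793455 , -0.03273298,  0.16237002, -0.03550934, -0.02739812,
       -0.05648418]), 'joint_efforts': array([ 1.91491432e-03, -5.21560979e+01,  4.65654087e+01,  1.59913773e-02,
        1.03249297e-04,  5.82834900e-06]), 'ee_pos': array([0.18428227, 0.51802177, 0.24765438]), 'tcp_rot': array([-1.79931892e+02,  8.13443698e-04,  1.60418754e+02]), 'wrist_force': array([-0.79154135, -0.02893434, -0.87465873]), 'torque': array([-0.0275762 ,  0.04193199,  0.01248129]), 'grasp_force': 0.0, 'opening': 0.08528615888646282}
```

View pics/top0.png

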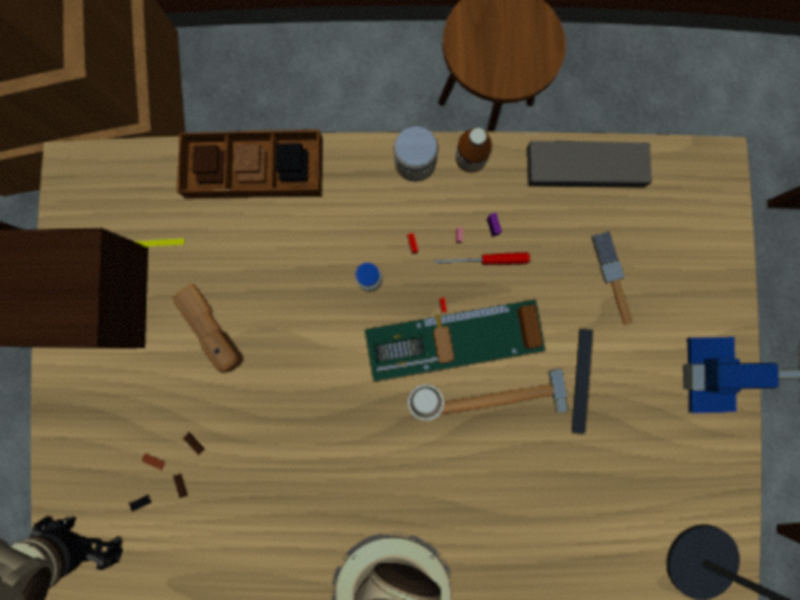

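View pics/scene0.png

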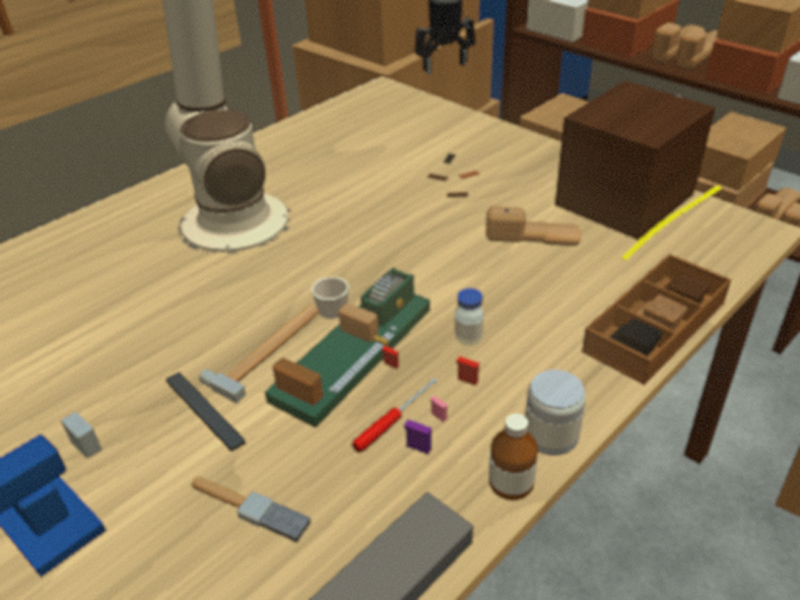

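Red candidates for the marker are the clip on the gauge's edge at top(443,305) and a loose piece at (412,243). The pink (459,235) and purple (494,223) pieces are ruled out by colour. The one at the gauge's edge looks smaller, so I'll confirm it in a crop.

```bash
python3 - <<'E'
from h import *
c=np.load("top.npy",allow_pickle=True).item()
cv2.imwrite("pics/crop1.png",cv2.resize(c["img"][140:250,225:358,::-1],None,fx=6,fy=5.4545*1.1/1.1*1.1 if 0 else 5.4,interpolation=cv2.INTER_CUBIC))
E
```

```text
(no output)
```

View pics/crop1.png

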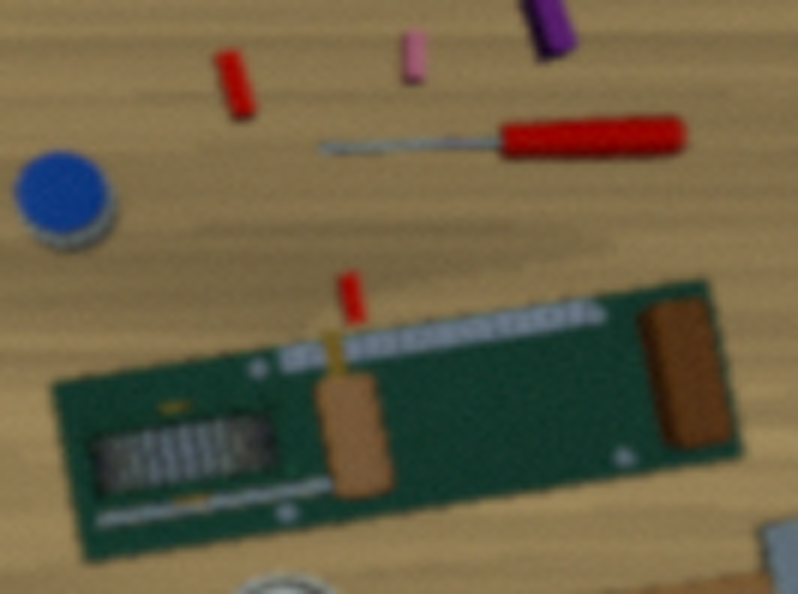

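Crop shows the red clip at crop(350,298) touching the gauge's edge, smaller than the loose red one at (235,85); it is the marker. The pointer tip is at (331,335), the wheel at about (183,452), and base corners at (53,383), (710,282), (743,455), (85,560).

```bash
cat > g.py <<'E'
from h import *
c=np.load("top.npy",allow_pickle=True).item()
def W(u,v,z): return at(c,(u+.5)/6-.5+225,(v+.5)/5.4-.5+140,z)
C=[W(u,v,.03) for u,v in((53,383),(710,282),(743,455),(85,560))]
E
python3 - <<'E'
from g import *
C=np.array(C); print(C.round(4))
print("len",np.linalg.norm(C[0]-C[1]),np.linalg.norm(C[3]-C[2]),"wid",np.linalg.norm(C[0]-C[3]),np.linalg.norm(C[1]-C[2]))
ctr=C.mean(0); y=(C[0]+C[3]-C[1]-C[2])[:2]; y/=np.linalg.norm(y); x=np.array([y[1],-y[0]])
print("ctr",ctr,"y",y,np.degrees(np.arctan2(y[1],y[0])))
loc=lambda p:(np.round([(p-ctr)[:2]@x*1e3,(p-ctr)[:2]@y*1e3],1))
for n,u,v,z in(("ptr tip",331,335,.037),("ptr root",337,372,.037),("mark in",357,322,.037),("mark out",346,273,.037),("jawtop",348,380,.08),("wheel L",94,465,.085),("wheel R",272,440,.085),("wheelctr",183,452,.085),("glue",63,193,.1),("cup",285,590,.055)):
    print(n,loc(W(u,v,z)),W(u,v,z).round(4))
E
```

```text
[[ 0.5515  0.0543  0.03  ]
 [ 0.6104 -0.298   0.03  ]
 [ 0.5073 -0.3139  0.03  ]
 [ 0.4471  0.0373  0.03  ]]
len 0.35716250131135785 0.3563028027433746 wid 0.10583580415900386 0.10431746761983261
ctr [ 0.52907048 -0.13007904  0.03      ] y [-0.16684518  0.98598311] 99.60444138644196
ptr tip [55.4 27.5] [ 0.5791 -0.0937  0.037 ]
ptr root [33.4 28.2] [ 0.5573 -0.0967  0.037 ]
mark in [60.6 12.6] [ 0.5867 -0.1075  0.037 ]
mark out [90.2 13.3] [ 0.6158 -0.1019  0.037 ]
jawtop [26.3 25.8] [ 0.5507 -0.1002  0.08  ]
wheel L [  0.8 161.9] [0.5028 0.0296 0.085 ]
wheel R [-0.7 70.2] [ 0.5167 -0.061   0.085 ]
wheelctr [  0.3 116. ] [ 0.5101 -0.0157  0.085 ]
glue [154.2 151.2] [0.6559 0.0447 0.1   ]
cup [-86.8  77.6] [ 0.4306 -0.068   0.055 ]
```

>>> carry_out(moves="-49 -39 0 0 0 6 0; -97 -79 0 0 0 12 0; -140 -112 0 0 0 18 0; -180 -145 0 0 0 24 0; -220 -178 0 0 0 30 0; -260 -210 0 0 0 36 0; -300 -242 0 0 0 42 0; -340 -275 0 0 0 48 0; -375 -303 0 0 0 54 0; -410 -332 0 0 0 60 0; -445 -360 0 0 0 60.8 0; -470 -380 0 0 0 60.8 0; -486 -394 0 0 0 60.8 0; -486 -394 0 0 0 60.8 0; -486 -394 0 0 0 60.8 0; -486 -394 50 0 0 60.8 0; -486 -394 98 0 0 60.8 0; -486 -394 98 0 0 60.8 0; -486 -394 98 0 0 60.8 0", force=20)

```text
time: 2.0
ee_pos: [0.5097, -0.0151, 0.1514]
tcp_rot: [-180.0, -0.0, 99.7]
wrist_force: [0.2, 0.5, 0.3]
opening: -0.0
grasp_force: 0.0
```

```bash
python3 - <<'E'
from h import *
c=bot.camera("scene")
o=bot.get_obs(); print(o["ee_pos"],o["tcp_rot"],o["wrist_force"],o["opening"],bot.tip_extent)
cv2.imwrite("pics/s1.png",cv2.resize(c["img"][130:275,165:325,::-1],(660,598),interpolation=cv2.INTER_CUBIC))
E
```

```text
[ 0.51083467 -0.01524045  0.15305673] [1.79843457e+02 2.82955266e-02 9.96774896e+01] [0.15837885 0.00508585 0.40773419] 0.0003186715315242865 0.017
```

View pics/s1.png

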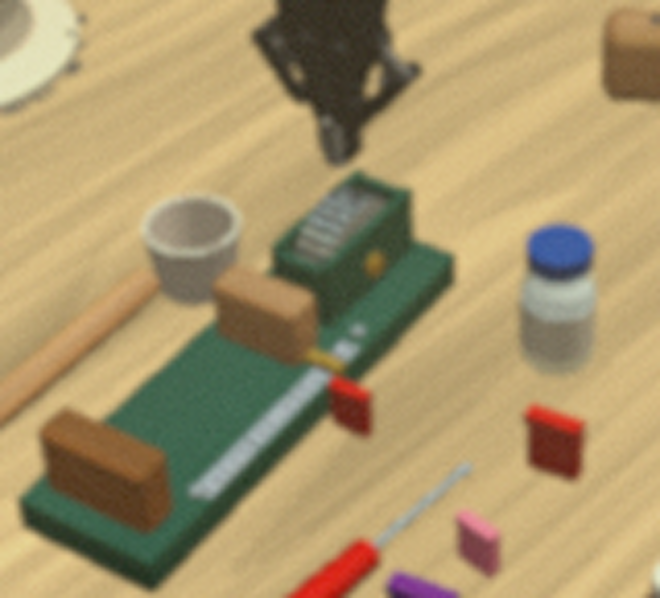

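The tip (crop 340,158) hovers over the wheel housing. The pointer (325,358) is on the +y side of the clip (350,385). Next I'll descend to just above the crown, offset +9 mm.

>>> carry_out(moves="9 0 15 0 0 0 0; 9 0 28 0 0 0 0; 9 0 32 0 0 0 0; 9 0 33 0 0 0 0; 9 0 33 0 0 0 0")

```text
time: 2.55
ee_pos: [0.509, -0.0072, 0.1181]
tcp_rot: [180.0, 0.0, 99.6]
wrist_force: [-0.5, -0.7, -1.1]
opening: -0.0002
grasp_force: 0.0
```

>>> carry_out(moves="0 0 0.5 0 0 0 0; 0 0 1 0 0 0 0; 0 0 1 0 0 0 0")

```text
time: 2.85
ee_pos: [0.5088, -0.0071, 0.1165]
tcp_rot: [180.0, 0.0, 99.6]
wrist_force: [-0.6, 0.7, 0.3]
opening: -0.0002
grasp_force: 0.0
```

>>> carry_out(moves="0 0 0.5 0 0 0 0; 0 0 1 0 0 0 0; 0 0 1 0 0 0 0")

```text
time: 3.15
ee_pos: [0.5088, -0.0071, 0.1158]
tcp_rot: [180.0, 0.0, 99.6]
wrist_force: [-1.2, -2.0, 4.7]
opening: 0.0001
grasp_force: 2.1
```

>>> carry_out(moves="0 0 0.4 0 0 0 0; -2 0 0.5 0 0 0 0; -4 0 0.5 0 0 0 0; -6 0 0.5 0 0 0 0; -8 0 0.5 0 0 0 0; -10 0 0.5 0 0 0 0; -10 0 0.5 0 0 0 0")

```text
time: 3.85
ee_pos: [0.5106, -0.0169, 0.1157]
tcp_rot: [179.9, -0.0, 99.6]
wrist_force: [-2.0, 1.2, 7.6]
opening: 0.0004
grasp_force: 4.0
```

>>> carry_out(moves="-2 0 0 0 0 0 0; -4 0 0 0 0 0 0; -6 0 0 0 0 0 0; -8 0 0 0 0 0 0; -8 0 0 0 0 0 0; -8 0 -6 0 0 0 0; -8 0 -6 0 0 0 0")

```text
time: 4.55
ee_pos: [0.5119, -0.0248, 0.1214]
tcp_rot: [180.0, 0.0, 99.6]
wrist_force: [0.5, 0.3, -0.7]
opening: -0.0
grasp_force: 0.0
```

```bash
python3 - <<'E'
from h import *
c=bot.camera("scene"); t=bot.camera("top"); np.save("t2.npy",t,allow_pickle=True); np.save("s2.npy",c,allow_pickle=True)
a=cv2.resize(c["img"][200:245,225:275,::-1],(400,360),interpolation=cv2.INTER_CUBIC)
b=cv2.resize(t["img"][180:225,260:310,::-1],(400,360),interpolation=cv2.INTER_CUBIC)
cv2.imwrite("pics/s2.png",np.hstack([a,b]))
E
```

```text
(no output)
```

View pics/s2.png

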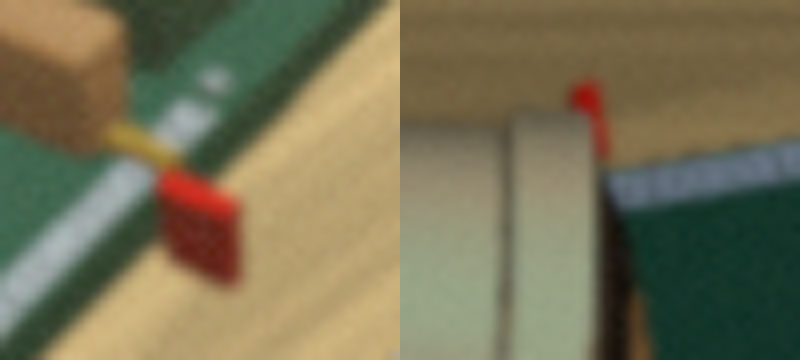

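Left (scene crop, 8x, origin 225,200): pointer bar running (112,137)→(172,160), marker top face (163,180)→(240,210). The pointer is still slightly on the +y side, and the top view is blocked by the arm.

```bash
cat >> g.py <<'E'
C=np.array(C); ctr=C.mean(0); y=(C[0]+C[3]-C[1]-C[2])[:2]; y/=np.linalg.norm(y); x=np.array([y[1],-y[0]])
loc=lambda p:(np.round([(p-ctr)[:2]@x*1e3,(p-ctr)[:2]@y*1e3],1))
E
python3 - <<'E'
from g import *
s=np.load("s2.npy",allow_pickle=True).item(); s0=np.load("scene.npy",allow_pickle=True).item()
def S(u,v,z=.037): return at(s,(u+.5)/8-.5+225,(v+.5)/8-.5+200,z)
for n,u,v in(("root",112,137),("tip",175,160),("min",168,176),("mout",240,205)): print(n,loc(S(u,v)))
# predicted pixel of ideal aligned/other pointer tips and mark, given mark y=13
P=lambda lx,ly,z=.037: np.append(ctr[:2]+x*lx/1e3+y*ly/1e3,z)
for lx,ly in((40,13),(58,13),(60,8),(60,18),(90,8),(90,18)):
    u,v=proj(s,P(lx,ly)); print(lx,ly,((u+.5-225)*8-.5).round(),((v+.5-200)*8-.5).round())
a,b=[cv2.resize(q["img"][200:245,225:275,::-1],(400,360),interpolation=cv2.INTER_CUBIC) for q in(s0,s)]
for k,l in((a,13),):pass
cv2.imwrite("pics/cmp.png",cv2.resize(np.hstack([a,b]),(800,360)))
E
```

```text
root [32.5 19.3]
tip [58.3 21.1]
min [61. 13.]
mout [90.7 13.9]
40 13 119.0 155.0
58 13 161.0 173.0
60 8 157.0 183.0
60 18 174.0 167.0
90 8 229.0 214.0
90 18 245.0 197.0
```

View pics/cmp.png

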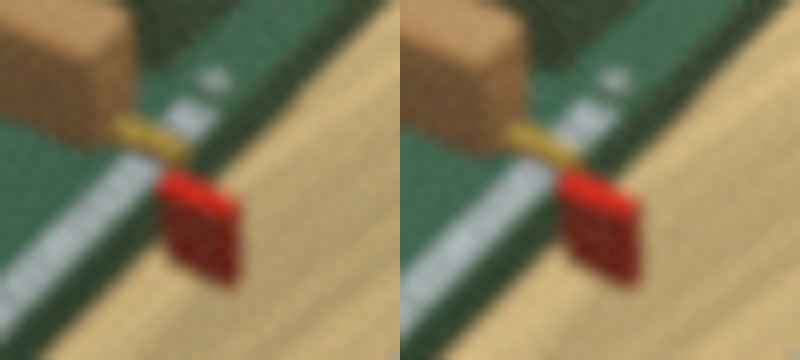

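>>> carry_out(moves="10 0 0 0 0 0 0; 19 0 0 0 0 0 0; 19 0 4 0 0 0 0; 19 0 5 0 0 0 0; 19 0 5.5 0 0 0 0; 19 0 6 0 0 0 0; 17 0 6 0 0 0 0; 15 0 6 0 0 0 0; 13 0 6 0 0 0 0; 11 0 6 0 0 0 0; 9 0 6 0 0 0 0; 7 0 6 0 0 0 0; 5 0 6 0 0 0 0; 3 0 6 0 0 0 0; 1 0 6 0 0 0 0; 0 0 6 0 0 0 0; 0 0 6 0 0 0 0; 0 0 0 0 0 0 0; 0 0 0 0 0 0 0")

```text
time: 6.55
ee_pos: [0.5119, -0.0249, 0.1215]
tcp_rot: [180.0, 0.0, 99.6]
wrist_force: [0.1, -0.9, -0.1]
opening: 0.0
grasp_force: 0.0
```

```bash
python3 - <<'E'
from h import *
c=bot.camera("scene"); np.save("s3.npy",c,allow_pickle=True); p=np.load("s2.npy",allow_pickle=True).item()
a=cv2.resize(c["img"][210:235,230:260,::-1],(720,600),interpolation=cv2.INTER_CUBIC)
cv2.imwrite("pics/s3.png",a)
# jaw shift by template matching, pixels: toe block + pointer patches across pictures
s0=np.load("scene.npy",allow_pickle=True).item()
T=cv2.resize(s0["img"],None,fx=8,fy=8,interpolation=cv2.INTER_CUBIC)
def m(i):
    r=cv2.matchTemplate(cv2.resize(i,None,fx=8,fy=8,interpolation=cv2.INTER_CUBIC)[1500:1850,1700:2100],T[1565:1735,1790:1970],cv2.TM_CCOEFF_NORMED);return cv2.minMaxLoc(r)[1::2]
for q in(s0,p,c):print(m(q["img"]))
E
```

```text
(0.9999997019767761, (90, 65))
(0.9937684535980225, (82, 72))
(0.9826899170875549, (74, 79))
```

View pics/s3.png

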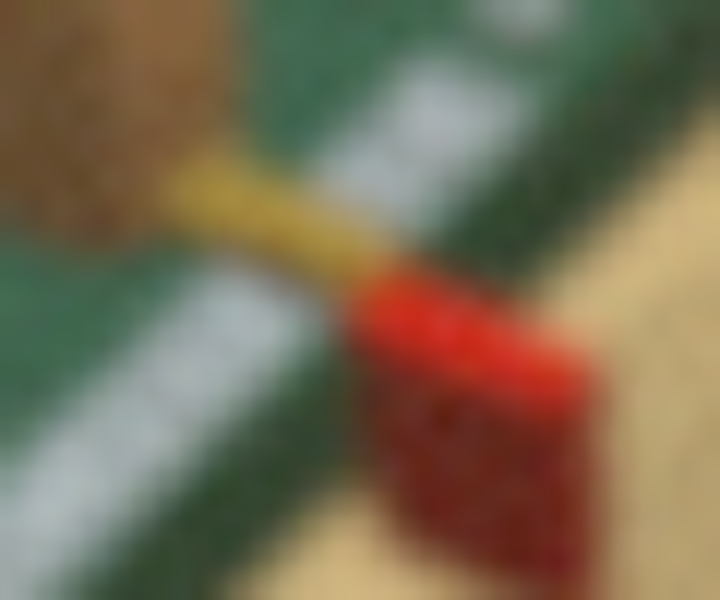

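```bash
python3 - <<'E'
from g import *
P=lambda lx,ly,z=.037: np.append(ctr[:2]+x*lx/1e3+y*ly/1e3,z)
ys=np.arange(-5,45,1.)
def prof(cam,xs,f):
    out=[]
    for lx in xs:
        uv=np.array([proj(cam,P(lx,l)) for l in ys],np.float32)
        s=cv2.remap(cam["img"].astype(np.float32),uv[:,:1],uv[:,1:],cv2.INTER_LINEAR)[:,0]
        out.append(f(s))
    return np.mean(out,0)
br=lambda s:(s[:,0]+s[:,1])/2-s[:,2]   # yellow-ness
rd=lambda s:s[:,0]-s[:,1]
def show(n,p,lo,hi):
    m=(ys>=lo)&(ys<=hi); print(n,' '.join(f"{a:.0f}:{b:.0f}" for a,b in zip(ys[m],p[m])))
s0,s2,s3=[np.load(f,allow_pickle=True).item() for f in("scene.npy","s2.npy","s3.npy")]
for n,q in(("s0",s0),("s2",s2),("s3",s3)):
    show(n+" ptr",prof(q,np.arange(40,54,2),br),2,38)
show("mark s3",prof(s3,np.arange(66,86,2),rd),-4,32)
show("top mark",prof(c,np.arange(66,86,2),rd),2,25)
show("top ptr",prof(c,np.arange(40,54,2),br),15,40)
E
```

```text
s0 ptr 2:-3 3:-4 4:-4 5:-4 6:-4 7:-4 8:-4 9:-4 10:-4 11:-3 12:-2 13:0 14:3 15:8 16:13 17:19 18:27 19:35 20:46 21:55 22:65 23:72 24:78 25:80 26:80 27:79 28:75 29:68 30:60 31:51 32:41 33:31 34:23 35:15 36:9 37:4 38:0
s2 ptr 2:-5 3:-5 4:-5 5:-5 6:-5 7:-4 8:-2 9:1 10:4 11:9 12:15 13:21 14:30 15:39 16:50 17:60 18:70 19:76 20:80 21:81 22:79 23:75 24:67 25:59 26:49 27:40 28:31 29:22 30:15 31:9 32:4 33:1 34:-1 35:-2 36:-3 37:-4 38:-4
s3 ptr 2:-2 3:-1 4:2 5:6 6:11 7:18 8:26 9:35 10:46 11:57 12:66 13:74 14:79 15:83 16:83 17:81 18:77 19:70 20:61 21:51 22:41 23:31 24:22 25:15 26:9 27:4 28:0 29:-2 30:-3 31:-3 32:-3 33:-3 34:-3 35:-3 36:-3 37:-4 38:-3
mark s3 -4:43 -3:46 -2:48 -1:52 0:57 1:65 2:74 3:85 4:96 5:108 6:119 7:131 8:140 9:147 10:150 11:149 12:144 13:136 14:125 15:110 16:95 17:78 18:63 19:48 20:36 21:25 22:17 23:11 24:7 25:5 26:4 27:4 28:3 29:3 30:3 31:3 32:3
top mark 2:23 3:27 4:34 5:43 6:56 7:70 8:86 9:102 10:116 11:127 12:134 13:135 14:130 15:121 16:108 17:91 18:73 19:57 20:44 21:34 22:26 23:22 24:19 25:18
top ptr 15:-16 16:-16 17:-15 18:-13 19:-9 20:-4 21:3 22:12 23:23 24:36 25:47 26:55 27:59 28:61 29:58 30:50 31:41 32:31 33:20 34:9 35:0 36:-6 37:-10 38:-13 39:-14 40:-15
```

Two independent estimates put the remainder at about 5.1 mm. The last 19 mm stroke gave 5.0, so I'll repeat it.

>>> carry_out(moves="10 0 0 0 0 0 0; 19 0 0 0 0 0 0; 19 0 4 0 0 0 0; 19 0 5 0 0 0 0; 19 0 5.5 0 0 0 0; 19 0 6 0 0 0 0; 17 0 6 0 0 0 0; 15 0 6 0 0 0 0; 13 0 6 0 0 0 0; 11 0 6 0 0 0 0; 9 0 6 0 0 0 0; 7 0 6 0 0 0 0; 5 0 6 0 0 0 0; 3 0 6 0 0 0 0; 1 0 6 0 0 0 0; 0 0 6 0 0 0 0; 0 0 6 0 0 0 0; 0 0 0 0 0 0 0; 0 0 -30 0 0 0 0; 0 0 -60 0 0 0 0")

```text
time: 8.6
ee_pos: [0.5111, -0.0248, 0.181]
tcp_rot: [-179.9, -0.0, 99.6]
wrist_force: [0.0, 0.2, 0.2]
opening: 0.0002
grasp_force: 0.0
```

>>> carry_out(moves="50 0 -20 0 0 0 0; 100 0 -40 0 0 0 0; 150 0 -40 0 0 0 0; 200 0 -40 0 0 0 0; 250 0 -40 0 0 0 0; 250 0 -40 0 0 0 0; 250 0 -40 0 0 0 0")

```text
time: 9.3
ee_pos: [0.4694, 0.223, 0.2206]
tcp_rot: [-180.0, 0.0, 99.8]
wrist_force: [0.3, -0.3, -0.1]
opening: -0.0001
grasp_force: 0.0
```

```bash
python3 - <<'E'
from g import *
P=lambda lx,ly,z=.037: np.append(ctr[:2]+x*lx/1e3+y*ly/1e3,z)
ys=np.arange(-5,45,.25)
def edges(cam,xs,f):
    out=[]
    for lx in xs:
        uv=np.array([proj(cam,P(lx,l)) for l in ys],np.float32)
        out.append(f(cv2.remap(cam["img"].astype(np.float32),uv[:,:1],uv[:,1:],cv2.INTER_LINEAR)[:,0]))
    p=np.mean(out,0); b=p[-20:].mean(); w=ys[p>(p.max()+b)/2]; return w[0],w[-1]
br=lambda s:(s[:,0]+s[:,1])/2-s[:,2]
rd=lambda s:s[:,0]-s[:,1]
for n in("scene","top"):
    q=bot.camera(n)
    print(n,"ptr",edges(q,np.arange(40,54,2),br),"mark",edges(q,np.arange(66,86,2),rd))
    if n=="top": a=q["img"]
    else: b=q["img"]
cv2.imwrite("pics/end.png",np.hstack([cv2.resize(b[195:245,220:270,::-1],(400,400),interpolation=cv2.INTER_CUBIC),cv2.resize(a[140:260,220:340,::-1],(400,400),interpolation=cv2.INTER_CUBIC)]))
print(bot.get_obs()["time"])
E
```

```text
scene ptr (np.float64(4.75), np.float64(16.75)) mark (np.float64(2.5), np.float64(17.0))
top ptr (np.float64(7.75), np.float64(17.75)) mark (np.float64(7.5), np.float64(17.75))
9.4
```

View pics/end.png

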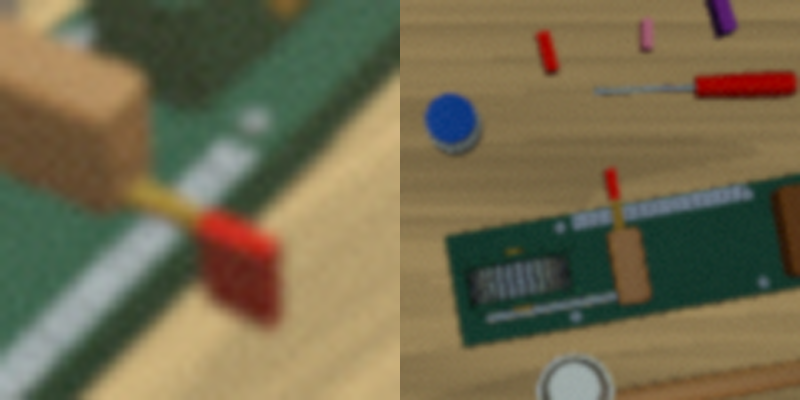

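Both views show the pointer in line with the red clip, within about 0.3 mm, and the arm is clear.

```bash
python3 -c "
from workcell import bot
print(bot.job_done())"
```

```text
the job is handed in; nothing more can be done
None
```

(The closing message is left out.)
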